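# Sort the hand-building table into slab, scrap tub and tool tray

### The arm

A 6-joint arm with a two-finger parallel gripper is mounted at the origin on a cart in front of the work surface, level with it; the furniture and walls round the work are solid. World frame = base frame: x ahead of the robot, y to its left, z up, the work surface at z = 0. Lengths are in m, angles in degrees, forces in N, time in s.
With the tool pointing down it reaches from about 0.35 to 0.775 m from the base axis. Payload 5.5 kg.
Tool frame: the origin (TCP) lies at the very end of the fingers, on their centre line; the grasp point (between the pads) lies 19 mm behind it (ctrl.tcp_to_grasp is the distance from the TCP to the grasp point, in m); z points along the fingers, y is the line along which they close (so a half turn about z gives the same grasp; the last joint's range is limited). The gripper opens to 85 mm and grips with 20 to 120 N. Pads are 22 mm wide; open, the fingers measure 114 mm over their backs; the gripper's body (76 mm by 85 mm) begins 54 mm behind the grasp point. The pads swing forward as they close: fully open they stand 13 mm farther back than shut.
Start: joints at [-84.546, 17.945, 2.641, 74.691, 0, 82.002], TCP at [0.134, -0.559, 0.231] pointing down, gripper open.
Joint ranges: [-158.12, 158.12], [-49.38, 96.58], [-58.88, 72.47], [-126.05, 133.96], [-84.25, 85.87], [-180, 180]. Speed limits (degrees/s): [147.25, 147.25, 180, 180, 180, 180].

### API

Orientations are given as [roll, pitch, yaw] about the fixed x, y, z axes, in that order (R = Rz(yaw) Ry(pitch) Rx(roll)).
In Python, from cell import status, capture, camera_model, workorder, recognise, outline_of, mark_of, ctrl gives the robot as it stands.
- The arm moves only by the shell command python3 -m crank 'ROWS'. ROWS is a JSON object of lists of equal length, an entry for each row: "slide": the shift along the tool's x, y, z in mm, a list of three; "turn": the turn about the tool's z in degrees; "gripper": the finger opening in mm, from 0 to 85.4. A call has 1 to 5 rows; each row is the pose to reach, as a shift and turn from the pose commanded when the call began, along the tool's axes at that moment; what a row does not reach only later rows make up. A row lasts 1/12 s, in which the tool goes at most 41.7 mm and 7.16 degrees, less where a joint would pass 70% of its speed; a pose out of reach is approached as far as the arm can. A call with a gripper value outside its range is refused whole. The fingers move at their own pace and stop on an object; the grip force is fixed at half the most. Time passes only in rows, so rows that repeat a pose let the fingers close. It gives the time, the measured TCP pose, the force, the opening and the grip force at its end, in the units of the state.
- status.get_state(): the state, without advancing time (a new reading comes with each control period).
- capture(name): name is "scene" or "top"; returns the picture (400x640x3 uint8, red, green, blue); there is no depth.
- camera_model(name): a dict with "K" (3x3 intrinsics, pixels), "R" (3x3) and "t" (3): a world point X has camera coordinates R X + t. Camera axes: x right, y down, z forward; pixel columns grow to the right and rows downward; lengths in m; the calibration is good to about 2 mm. A picture is of the moment at which its call begins. camera_model takes no time and is no camera call.
- workorder.hand_in(): hands the job in; it is judged then, once.
Trained networks look in the newest picture that a camera, given by its name, has taken for a name from the list of things; names that differ only in an ending like _2 or _b are one class to them, and where a whole thing is asked for, a point or a joint stands for the part that bears it (a point fixed in the world has none). Each returns a list of dicts, best first, with "score" (0 to 1); they miss things now and then, are a little off and sometimes report something else, mostly with a low value. They report only what shows in the picture. A call takes as long as a camera call.
- recognise(camera, thing): "rect" ([centre column, centre row, width, height] in pixels, round what is visible of it).
- outline_of(camera, thing): "pixels" (400x640 bool, what is visible of it) and "rect" ([centre column, centre row, width, height] in pixels, round what is visible of it).
- mark_of(camera, thing): "at" ([column, row] in pixels: a listed point, or the origin of a listed thing).
The state is a dict: "time_s": time; "qpos": joint angles; "joint_vel": joint speeds; "tau": joint torques, N m; "eef_pos": TCP position; "tcp_rot": TCP orientation; "wrist_force": force on the tool from outside, world axes, zero at the start; "torque": the same for the moment, N m; "gripper_width": finger opening in m; "gripper_force": force on a finger pad.
Only numpy, scipy, OpenCV 4.12 (cv2) and the standard library are available. Lean on these libraries where they do the work, as an engineer would, in place of code of your own. Each camera call takes 0.05 s, during which the arm holds its last target. There are 200 camera calls.

### The job

Clear up after hand-building by sorting four things that were left on the bare wood near the front of the table, beside the drawer chest. Stand the hollow square clay piece upright on the plaster slab to dry, clear of the pinch bowl, which stays where it stands; put the flat strip of clay offcut in the grey scrap tub; and lay the wooden rib and the oblong black pebble flat in the tool tray, each in the bay cut to its size.

Things in the scene. Friction and masses are not known exactly. Their poses are not given: they have to be found in the camera images.
- clay_tube: Leather-hard clay piece: a hollow square tube standing on end, open at the top, 46 x 46 mm outside, 34 mm high, walls about 9 mm, about 60 g. Origin at the centre of its underside; x and y square to its flat sides, z up. Grasp it across two parallel outer sides.
- clay_strip: Narrow flat clay offcut, 16 mm wide (x) by 86 mm long (y) by 9 mm thick, about 30 g. Origin at the centre of its underside, z up. (Obstacle near all four things: the drawer chest, 225 mm high, fills the table left of them, x over 0.48 m with y over 0.21 m, its top drawer standing open.)
- wood_rib: Wooden throwing rib: a flat tan wooden plate with rounded ends and a finger hole, 48 mm wide (x) by 102 mm long (y) by 8 mm thick, about 30 g. Origin at the centre of its underside, z up. Pinch it across its width at the middle.
- black_stone: Oblong smooth black river pebble used for burnishing, 34 mm wide (x) by 65 mm long (y) by 16 mm thick, about 80 g. Origin at the centre of its underside, z up. It lies on the bare wood near the robot; the other black stones, far off on the white board, are not meant.
- plaster_slab: Fixed white plaster drying slab, 138 mm (x) by 124 mm (y), 20 mm thick, standing on the table. Origin at the centre of its underside, its top is at z = 20 mm. The pinch bowl stands on its half nearer the robot (-x).
- scrap_tub: Fixed open grey plastic scrap tub, 138 x 124 mm over the rim, 52 mm high; inside 126 mm (x) by 112 mm (y), walls and floor 3 mm; a short dry clay scrap, 9 mm thick, is stuck to its floor in the far right (+x -y) corner. Origin at the centre of its underside, z up.
- rib_bay (a point): Floor centre of the large bay (for the rib) of the fixed light wooden tool tray; the tray's axes, z up. Tray 130 mm (x) by 136 mm (y), 20 mm high, floor 5 mm, two bays side by side, long in x. This bay: 118 mm (x) by 64 mm (y), 15 mm deep; its two long walls have a 48 mm gap at the middle, down to the floor, for the fingers.
- stone_bay (a point): Floor centre of the tray's small bay (for the pebble), 81 mm (x) by 50 mm (y), 15 mm deep, same 48 mm finger gaps in its long walls. It lies 69 mm to the -y side of the large bay's centre; the wall between the bays is 12 mm thick. The tray's axes, z up.
- pinch_bowl: Small round pinched clay bowl, 68 mm across the rim and 36 mm high, loose, already drying on the plaster slab; not to be disturbed. Origin at the centre of its underside.

How it is judged (in metres and radians):
At the end, for the whole second after the job is handed in: Tube upright on the slab (centre within 52/45 mm of its centre in x/y), not touching the bowl; strip in the tub, below 42 mm; rib and pebble flat on the floors of the large and small bay, within 14 mm of centre; bowl upright within 15 mm of its place; all released and at rest (x of clay_tube in the frame of plaster_slab between -0.052 and 0.052 m and y of clay_tube in the frame of plaster_slab between -0.045 and 0.045 m and z of clay_tube in the frame of plaster_slab between 0.014 and 0.027 m and angle between each of clay_tube, pinch_bowl's own z axis and vertical below 0.1 rad and contact force between clay_tube and pinch_bowl below 0.01 N and x of clay_strip in the frame of scrap_tub between -0.064 and 0.064 m and y of clay_strip in the frame of scrap_tub between -0.057 and 0.057 m and z of clay_strip in the frame of scrap_tub between 0 and 0.042 m and x of wood_rib in the frame of rib_bay between -0.014 and 0.014 m and y of wood_rib in the frame of rib_bay between -0.014 and 0.014 m and z of wood_rib in the frame of rib_bay between -0.004 and 0.004 m and angle between wood_rib's own z axis and vertical below 0.07 rad and x of black_stone in the frame of stone_bay between -0.014 and 0.014 m and y of black_stone in the frame of stone_bay between -0.014 and 0.014 m and z of black_stone in the frame of stone_bay between -0.004 and 0.006 m and angle between black_stone's own z axis and vertical below 0.2 rad and distance of pinch_bowl from where it was at the start of the episode below 0.015 m and linear speed of each of clay_tube, clay_strip, wood_rib, black_stone below 0.02 m/s).
It fails at once if the pinch bowl is knocked over or lifted (angle between pinch_bowl's own z axis and vertical above 0.35 rad or distance of pinch_bowl from where it was at the start of the episode above 0.03 m).
It also fails if it takes over 93 s, if anything falls off the work surface, if the arm or the gripper's body presses on something with over 40 N, if the wrist force passes 120 N, or if a joint passes its speed limit or range.

## Working session

There is one attempt and no reset: what is moved stays moved. The work goes in short steps, Python scripts to look and compute and a shell command to move; the robot and the scene stay as the last step left them, time stands still between calls to the robot, and variables do not carry over. Pictures are saved under pics/ and viewed, at most 14 in all, crops included, and the job is handed in when it is done.

```bash
ls; mkdir -p pics
python3 - <<'E'
from cell import *
import cv2
print(status.get_state())
for n in("scene","top"):
    im=capture(n); cv2.imwrite(f"pics/{n}0.png",im[:,:,::-1]); m=camera_model(n); print(n,m)
E
```

```text
pics
{'time_s': 0.0, 'qpos': array([-8.45447375e+01,  1.79912662e+01,  2.57595035e+00,  7.46900264e+01,
       -1.83354879e-03,  8.20003867e+01]), 'joint_vel': array([-0.04253851,  0.01423386, -0.08787879, -0.00064575, -0.01967111,
       -0.09121877]), 'tau': array([ 1.02798463e-04, -4.80629146e+01,  2.98533565e+01,  1.93198869e-02,
       -1.71848947e-04, -4.10501627e-06]), 'eef_pos': array([ 0.13371136, -0.55870609,  0.23039696]), 'tcp_rot': array([-1.79895428e+02, -1.28443899e-02,  1.34548657e+01]), 'wrist_force': array([-0.24879859, -0.18931295, -0.24554465]), 'torque': array([-0.08821756,  0.02677458, -0.02140948]), 'gripper_force': 0.0, 'gripper_width': 0.08563372715069685}
scene {'K': array([[427.25304195,   0.        , 324.7414066 ],
       [  0.        , 427.25304195, 201.40995226],
       [  0.        ,   0.        ,   1.        ]]), 'R': array([[-0.66388374,  0.74774939, -0.01136811],
       [ 0.66664636,  0.58485175, -0.46209422],
       [-0.33888201, -0.31435535, -0.88675797]]), 't': array([ 0.43259552, -0.28533798,  1.35841222])}
top {'K': array([[454.29337958,   0.        , 309.45836337],
       [  0.        , 454.29337958, 191.48727631],
       [  0.        ,   0.        ,   1.        ]]), 'R': array([[-0.02291849, -0.9997193 ,  0.00600525],
       [-0.99640253,  0.02235141, -0.081746  ],
       [ 0.08158883, -0.00785714, -0.9966351 ]]), 't': array([-0.11014285,  0.55078109,  1.10523661])}
```

View pics/scene0.png

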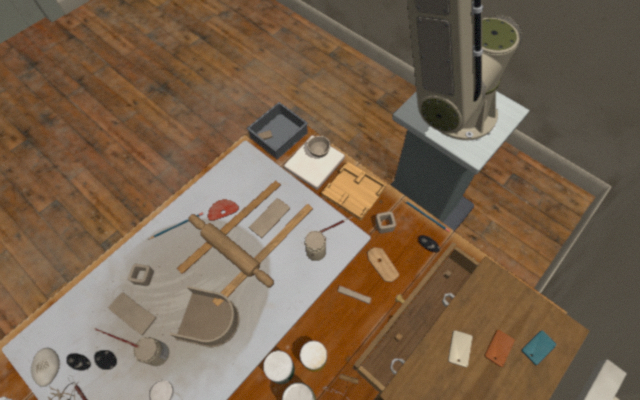

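View pics/top0.png

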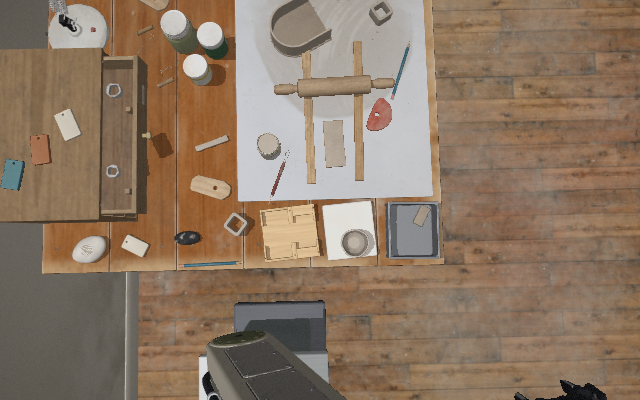

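The four items show at: tube scene (385,221) / top (236,224); rib (383,265) / (210,187); strip (354,295) / (212,143); pebble (428,243) / (187,238). In the top view the tray is at (290,232), the slab at (350,231) and the tub at (413,230).

```bash
cat > h.py <<'E'
from cell import *
import numpy as np, cv2
M={n:camera_model(n) for n in("scene","top")}
def plane(n,px,z):
    m=M[n]; px=np.atleast_2d(np.asarray(px,float)); d=np.c_[px,np.ones(len(px))]@np.linalg.inv(m["K"]).T@m["R"]; c=-m["R"].T@m["t"]
    return c+d*((z-c[2])/d[:,2])[:,None]
def tri(a,b):
    P=[M[n]["K"]@np.c_[M[n]["R"],M[n]["t"]] for n in("scene","top")]
    X=cv2.triangulatePoints(P[0],P[1],np.array(a,float),np.array(b,float))[:,0]; return X[:3]/X[3]
def proj(n,X):
    m=M[n]; return cv2.projectPoints(np.atleast_2d(np.asarray(X,float)),cv2.Rodrigues(m["R"])[0],m["t"],m["K"],None)[0][:,0]
def rect(n,mask,z):
    "centre, sides (mm) and angle of long side (deg) of the mask laid on plane z"
    c=max(cv2.findContours(mask.astype(np.uint8),0,1)[0],key=cv2.contourArea)[:,0]
    w=plane(n,c,z)[:,:2]*1000
    b=cv2.boxPoints(cv2.minAreaRect(w.astype(np.float32))); e=[b[1]-b[0],b[2]-b[1]]; e.sort(key=np.linalg.norm)
    return b.mean(0).round(1),[round(float(np.linalg.norm(v)),1) for v in e],round(float(np.degrees(np.arctan2(e[1][1],e[1][0]))%180),1)
E
python3 - <<'E'
from h import *
for n in M: capture(n)
top=dict(clay_tube=.034,clay_strip=.009,wood_rib=.008,black_stone=.01,plaster_slab=.02,scrap_tub=.052,rib_bay=.02,stone_bay=.02,pinch_bowl=.036)
for t,z in top.items():
    mk={}
    for n in M:
        r=mark_of(n,t); mk[n]=r[0]["at"] if r else None
        print(t,n,[(np.round(q["at"]),round(q["score"],2)) for q in r[:2]], end=' ')
        if t!="stone_bay":
            o=outline_of(n,t)
            if o: print(round(o[0]["score"],2),rect(n,o[0]["pixels"],z))
            else: print("no outline")
    if all(v is not None for v in mk.values()): print("   TRI",(tri(mk["scene"],mk["top"])*1000).round(1))
E
```

```text
clay_tube scene [(array([379., 224.]), 0.85), (array([357., 298.]), 0.3)] 0.59 (array([480.3,  62.5], dtype=float32), [49.6, 58.2], 50.3)
clay_tube top [(array([238., 226.]), 0.7)] 0.71 (array([472.3,  59.4], dtype=float32), [48.5, 50.1], 52.1)
   TRI [471.6  53.7  -5.8]
clay_strip scene [(array([354., 297.]), 0.74), (array([364., 198.]), 0.48)] 0.76 (array([679.5, 123.4], dtype=float32), [13.2, 82.0], 108.6)
clay_strip top [(array([209., 144.]), 0.6)] 0.58 (array([676.6, 123.2], dtype=float32), [15.5, 84.5], 108.2)
   TRI [ 6.784e+02  1.289e+02 -4.000e-01]
wood_rib scene [(array([381., 265.]), 0.63)] 0.67 (array([569.7, 127.6], dtype=float32), [45.9, 102.1], 72.5)
wood_rib top [(array([209., 186.]), 0.77)] 0.93 (array([565.5, 127. ], dtype=float32), [49.9, 104.5], 76.4)
   TRI [570.6 127.6   6. ]
black_stone scene [(array([427., 243.]), 0.55)] 0.47 (array([441.6, 184.3], dtype=float32), [37.1, 63.1], 81.1)
black_stone top [(array([184., 236.]), 0.73)] 0.57 (array([442.5, 184.4], dtype=float32), [29.7, 59.7], 88.7)
   TRI [447.7 185.2  26.2]
plaster_slab scene [(array([318., 162.]), 
[... 421 characters left out ...]
 [129.5, 136.6], 178.7)
   TRI [ 451.6 -372.9   23.4]
rib_bay scene [(array([363., 196.]), 0.86), (array([382., 264.]), 0.53)] 0.93 (array([452.1, -69.7], dtype=float32), [137.2, 143.0], 96.3)
rib_bay top [(array([279., 236.]), 0.75)] 0.59 (array([447.1, -70.3], dtype=float32), [131.4, 140.3], 95.3)
   TRI [438.8 -42.8  -5.6]
stone_bay scene [(array([341., 184.]), 0.79)] stone_bay top [(array([306., 228.]), 0.7)]    TRI [ 456.7 -110.8    7.8]
pinch_bowl scene [(array([320., 151.]), 0.67)] 0.96 (array([ 416. , -235.4], dtype=float32), [65.2, 74.9], 41.3)
pinch_bowl top [(array([355., 240.]), 0.87)] 0.73 (array([ 420.1, -230.5], dtype=float32), [65.3, 68.3], 88.7)
   TRI [ 423.8 -227.    30.8]
```

```bash
cat > ov.py <<'E'
from h import *
def box(x,y,yaw,a,b,z,dx=0,dy=0):
    c,s=np.cos(np.radians(yaw)),np.sin(np.radians(yaw)); R=np.array([[c,-s],[s,c]])
    p=(np.array([[-a,-b],[a,-b],[a,b],[-a,b]])/2+[dx,dy])@R.T+[x,y]
    return np.c_[p,np.full(4,z)]/1000
def overlay(out,n,crop,f,polys,view=True):
    im=capture(n)[:,:,::-1]; x0,x1,y0,y1=crop
    im=cv2.resize(im[y0:y1,x0:x1],None,fx=f,fy=f,interpolation=cv2.INTER_CUBIC)
    for p,col in polys:
        q=((proj(n,p)-[x0,y0]+.5)*f-.5); cv2.polylines(im,[np.round(q*8).astype(int)],True,col,1,cv2.LINE_AA,3)
    cv2.imwrite(out,im)
E
cat > fit.py <<'E'
from ov import *
R,G,B=(0,0,255),(0,255,0),(255,0,0)
T=(449,-70,5.8)
polys=[(box(*T,130,136,20),R),(box(*T,118,64,5,0,31),G),(box(*T,81,50,5,0,-38),G),
(box(452,-218.5,5,138,124,20),R),(box(448,-365,-1,138,124,52),R),
(box(474,60,51,46,46,34),R),(box(678,123.3,18.4,16,86,9),R),(box(567.5,127.3,-16,48,102,8),R),(box(443,184.3,-4,34,65,8),G)]
if __name__=="__main__":
    overlay("pics/ovt.png","top",(165,445,125,275),2.85,polys)
    overlay("pics/ovs.png","scene",(240,450,90,310),2.7,polys)
E
python3 fit.py
```

```text
(no output)
```

View pics/ovt.png

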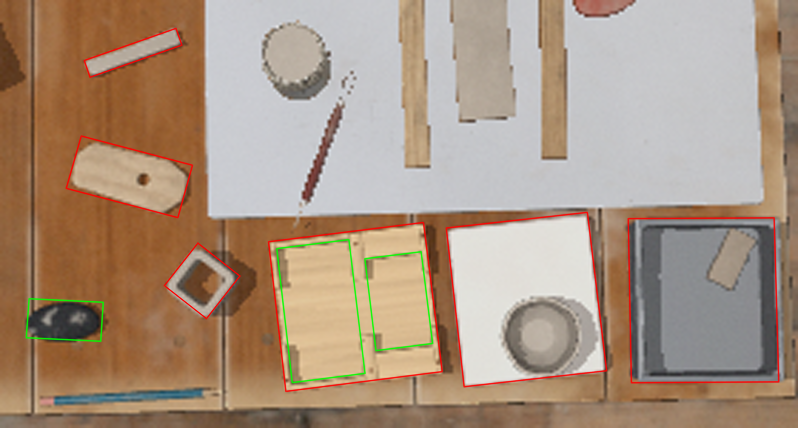

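View pics/ovs.png

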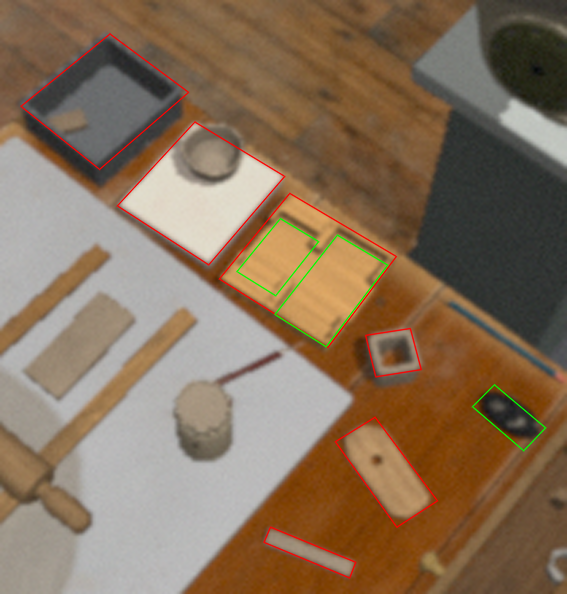

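The fits match the edges in both views to about 2–3 mm: tray, slab, tub, tube, rib, strip, with the pebble a little loose. Next I'll check the pebble and the chest edge, and write a helper that turns a target into slide and turn values.

```bash
cat > go.py <<'E'
import sys; from h import *
from scipy.spatial.transform import Rotation as Ro
s=status.get_state(); R=Ro.from_euler("xyz",s["tcp_rot"],degrees=True)
x,y,z,yaw=map(float,sys.argv[1:5])
d=R.inv().apply(np.array([x,y,z])-s["eef_pos"]*1000); dy=(yaw-s["tcp_rot"][2]+180)%360-180
print("slide",d.round(1),"turn",round(-dy,1),"| dist",round(float(np.linalg.norm(d))),"t",s["time_s"],"q",s["qpos"].round(0))
E
python3 - <<'E'
from h import *
print("drawer/chest edges", plane("top",[[145,214],[102,221]],.2).round(3).tolist(), plane("top",[[145,214],[102,221]],0.1).round(3).tolist())
st=lambda im:None
for n in M:
    im=capture(n); r=recognise(n,"black_stone")[0]["rect"]
    x,y,w,h=r; x0,x1,y0,y1=int(x-w),int(x+w),int(y-h),int(y+h)
    m=np.zeros(im.shape[:2],bool); m[y0:y1,x0:x1]=im[y0:y1,x0:x1].max(2)<70
    print(n,np.round(r),rect(n,m,.008))
print(status.get_state()["time_s"])
from cell import ctrl; print(ctrl.tcp_to_grasp)
E
python3 go.py 474 60 150 51
```

```text
drawer/chest edges [[0.494, 0.222, 0.2], [0.482, 0.311, 0.2]] [[0.498, 0.257, 0.1], [0.485, 0.355, 0.1]]
scene [429. 243.  24.  15.] (array([440.9, 183.6], dtype=float32), [33.1, 60.3], 101.4)
top [187. 238.  24.  19.] (array([441.3, 186.1], dtype=float32), [32.2, 62.2], 88.7)
2.2
0.0187
slide [ 475.  -523.1   81.2] turn -37.5 | dist 711 t 2.2 q [-85.  18.   3.  75.  -0.  82.]
```

```bash
A='{"slide":[[119,-131,0],[119,-131,0],[119,-131,0],[119,-131,0],[119,-131,0]],"turn":[0,0,0,0,0],"gripper":[85,85,85,85,85]}'; true
python3 -m crank '{"slide":[[119,-131,0],[119,-131,0],[119,-131,0],[119,-131,0],[119,-131,0]],"turn":[0,0,0,0,0],"gripper":[85,85,85,85,85]}'
python3 -m crank '{"slide":[[119,-131,0],[119,-131,0],[119,-131,0],[119,-131,0],[119,-131,0]],"turn":[0,0,0,0,0],"gripper":[85,85,85,85,85]}'
python3 go.py 474 60 150 51
```

```text
time_s: 2.62
eef_pos: [0.2204, -0.3989, 0.2314]
tcp_rot: [-179.8, -0.1, 13.6]
wrist_force: [-0.2, 0.7, -1.3]
gripper_width: 0.0849
gripper_force: 0.0
time_s: 3.03
eef_pos: [0.3054, -0.2448, 0.2316]
tcp_rot: [-179.9, -0.1, 13.7]
wrist_force: [-0.7, 0.3, -0.8]
gripper_width: 0.0851
gripper_force: 0.0
slide [ 235.9 -256.1   82.1] turn -37.3 | dist 358 t 3.0333 q [-51.  -2. -21.  71.   0. 116.]
```

Works as expected.

```bash
python3 -m crank '{"slide":[[118,-128,0],[118,-128,0],[118,-128,0],[118,-128,0],[118,-128,0]],"turn":[0,0,0,0,0],"gripper":[85,85,85,85,85]}'
python3 -m crank '{"slide":[[118,-128,80],[118,-128,80],[118,-128,80],[118,-128,80],[118,-128,80]],"turn":[-7,-14,-21,-28,-35],"gripper":[85,85,85,85,85]}'
python3 go.py 474 60 60 51
python3 - <<'E'
from fit import *
overlay("pics/o1.png","scene",(300,480,150,320),3.5,polys)
for n in M:
    capture(n); o=outline_of(n,"clay_tube")
    for q in o[:2]: print(n,round(q["score"],2),rect(n,q["pixels"],.034))
E
```

```text
time_s: 3.45
eef_pos: [0.3914, -0.093, 0.2316]
tcp_rot: [-180.0, -0.1, 13.8]
wrist_force: [0.0, -0.9, -0.6]
gripper_width: 0.0848
gripper_force: 0.0
time_s: 3.87
eef_pos: [0.4754, 0.0569, 0.1496]
tcp_rot: [-180.0, -0.0, 48.9]
wrist_force: [-0.3, -0.2, -0.2]
gripper_width: 0.0851
gripper_force: 0.0
slide [ 1.4 -3.1 89.6] turn -2.1 | dist 90 t 3.8667 q [ -3.  10. -20.  60.   0. 128.]
scene 0.69 (array([458.3, -64.9], dtype=float32), [137.2, 137.4], 95.8)
top 0.46 (array([465.3,  45.8], dtype=float32), [29.2, 48.3], 162.0)
```

View pics/o1.png

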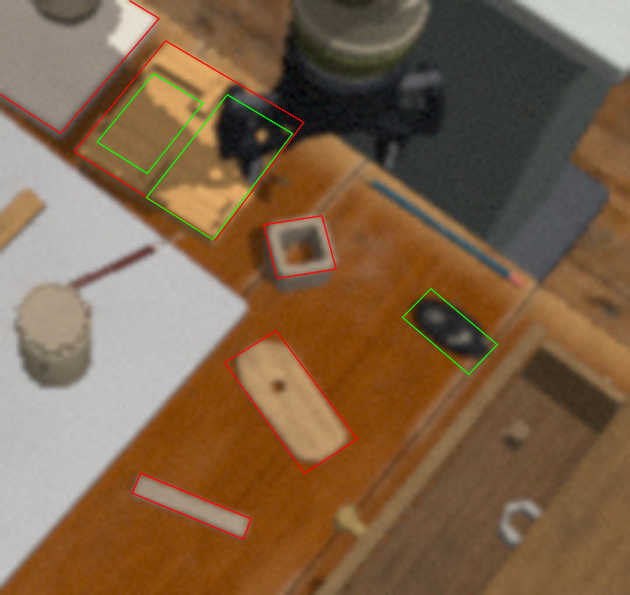

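The tube's top fits its box; fingers are straddling it. Descending and gripping.

```bash
python3 -m crank '{"slide":[[1.4,-3,40],[1.4,-3,80],[1.4,-3,120],[1.4,-3,145],[1.4,-3,145]],"turn":[-2,-2,-2,-2,-2],"gripper":[85,85,85,85,85]}'
python3 -m crank '{"slide":[[0,0,0],[0,0,0],[0,0,0],[0,0,0],[0,0,0]],"turn":[0,0,0,0,0],"gripper":[30,30,30,30,30]}'
python3 -m crank '{"slide":[[0,0,0],[0,0,0],[0,0,0],[0,0,0],[0,0,0]],"turn":[0,0,0,0,0],"gripper":[30,30,30,30,30]}'
python3 go.py 491.5 -215 130 5
```

```text
time_s: 4.53
eef_pos: [0.4688, 0.0564, 0.0025]
tcp_rot: [-179.7, 0.3, 50.3]
wrist_force: [-2.3, 0.3, 0.3]
gripper_width: 0.0849
gripper_force: 0.0
time_s: 4.95
eef_pos: [0.4753, 0.0574, 0.009]
tcp_rot: [179.7, -0.1, 50.4]
wrist_force: [-0.1, -0.5, 4.9]
gripper_width: 0.0451
gripper_force: 60.9
time_s: 5.37
eef_pos: [0.4753, 0.0574, 0.0089]
tcp_rot: [179.7, -0.1, 50.4]
wrist_force: [-0.3, -0.3, 5.5]
gripper_width: 0.0447
gripper_force: 60.9
slide [-199.4  186.5 -120.7] turn 45.4 | dist 298 t 5.3667 q [ -3.  18. -31.  40.  -0. 127.]
```

```bash
python3 -m crank '{"slide":[[0,0,-10],[0,0,-30],[0,0,-60],[0,0,-90],[0,0,-120]],"turn":[0,0,0,0,0],"gripper":[30,30,30,30,30]}'
python3 -m crank '{"slide":[[-30,28,0],[-60,56,0],[-90,84,0],[-120,112,0],[-140,131,0]],"turn":[7,14,21,28,35],"gripper":[30,30,30,30,30]}'
python3 go.py 491.5 -215 130 5
python3 - <<'E'
from fit import *
overlay("pics/o2.png","scene",(250,440,80,290),2.8,polys)
E
```

```text
time_s: 5.78
eef_pos: [0.4733, 0.0578, 0.1292]
tcp_rot: [179.9, -0.1, 50.5]
wrist_force: [1.4, 0.1, -0.8]
gripper_width: 0.0453
gripper_force: 61.6
time_s: 6.2
eef_pos: [0.4859, -0.1372, 0.1286]
tcp_rot: [179.8, -0.2, 15.0]
wrist_force: [0.9, -1.0, 0.1]
gripper_width: 0.0448
gripper_force: 61.6
slide [-14.8  76.6  -1.2] turn 10.0 | dist 78 t 6.2 q [-25.  13. -19.  58.  -0. 140.]
```

View pics/o2.png

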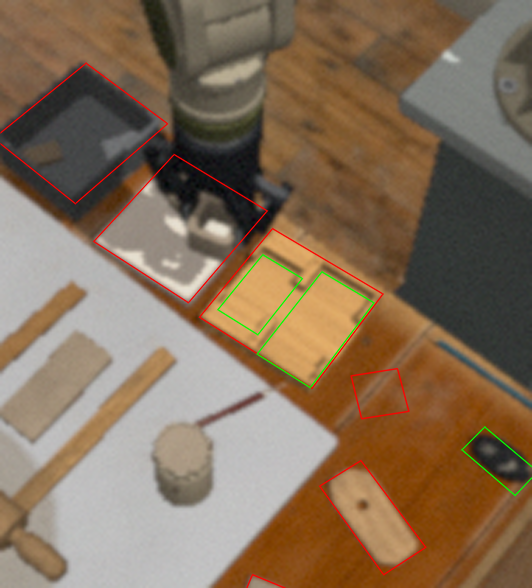

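The tube is held upright between the pads, at crop (210,225). Moving it over the free half of the slab.

```bash
python3 -m crank '{"slide":[[-7,38,0],[-15,76,0],[-15,76,0],[-15,76,0],[-15,76,0]],"turn":[5,10,10,10,10],"gripper":[30,30,30,30,30]}'
python3 go.py 491.5 -215 35 5
```

```text
time_s: 6.67
eef_pos: [0.4906, -0.2107, 0.1272]
tcp_rot: [180.0, -0.0, 5.5]
wrist_force: [-0.1, 0.1, -0.2]
gripper_width: 0.0451
gripper_force: 61.8
slide [ 0.4  4.3 92.2] turn 0.5 | dist 92 t 6.6667 q [-32.  17. -14.  59.   0. 143.]
```

```bash
python3 -m crank '{"slide":[[0,4,30],[0,4,55],[0,4,75],[0,4,88],[0,4,92]],"turn":[0,0,0,0,0],"gripper":[30,30,30,30,30]}'
python3 -m crank '{"slide":[[0,0,1],[0,0,2],[0,0,3],[0,0,3],[0,0,3]],"turn":[0,0,0,0,0],"gripper":[30,30,30,30,30]}'
```

```text
time_s: 7.08
eef_pos: [0.4894, -0.2121, 0.0325]
tcp_rot: [-179.9, 0.2, 5.6]
wrist_force: [-0.9, -0.1, -0.4]
gripper_width: 0.0448
gripper_force: 61.8
time_s: 7.5
eef_pos: [0.4916, -0.215, 0.0322]
tcp_rot: [179.9, -0.1, 5.5]
wrist_force: [-0.2, 0.5, -0.1]
gripper_width: 0.0447
gripper_force: 61.8
```

```bash
python3 -m crank '{"slide":[[0,0,1],[0,0,2],[0,0,2],[0,0,2],[0,0,2]],"turn":[0,0,0,0,0],"gripper":[30,30,30,50,60]}'
python3 -m crank '{"slide":[[0,0,0],[0,0,0],[0,0,-30],[0,0,-70],[0,0,-110]],"turn":[0,0,0,0,0],"gripper":[75,75,75,75,75]}'
python3 go.py 567.5 127.3 120 75
python3 - <<'E'
from fit import *
for n in M:
    capture(n)
    for t,z in(("clay_tube",.054),("pinch_bowl",.056)):
        for q in outline_of(n,t)[:1]: print(n,t,round(q["score"],2),rect(n,q["pixels"],z))
E
```

```text
time_s: 7.92
eef_pos: [0.491, -0.2149, 0.0294]
tcp_rot: [180.0, -0.0, 5.4]
wrist_force: [0.1, 0.4, -0.9]
gripper_width: 0.0596
gripper_force: 0.0
time_s: 8.33
eef_pos: [0.4898, -0.2141, 0.1395]
tcp_rot: [-179.9, 0.2, 5.4]
wrist_force: [0.7, 0.9, 0.6]
gripper_width: 0.0751
gripper_force: 0.0
slide [ 109.8 -332.4   19.9] turn -69.6 | dist 351 t 8.3333 q [-32.  16. -13.  61.  -0. 142.]
scene clay_tube 0.66 (array([ 497.9, -207.4], dtype=float32), [58.9, 61.2], 92.3)
scene pinch_bowl 0.47 (array([ 434.3, -220.4], dtype=float32), [54.0, 64.6], 127.3)
```

```bash
python3 -m crank '{"slide":[[55,-166,0],[55,-166,0],[55,-166,0],[55,-166,0],[55,-166,0]],"turn":[-7,-14,-21,-28,-35],"gripper":[75,75,75,75,75]}'
python3 go.py 567.5 127.3 100 75
python3 - <<'E'
from fit import *
for n in M:
    capture(n)
    for t,z in(("wood_rib",.008),("clay_tube",.054),("pinch_bowl",.056)):
        for q in outline_of(n,t)[:1]: print(n,t,round(q["score"],2),rect(n,q["pixels"],z))
E
```

```text
time_s: 9.05
eef_pos: [0.529, -0.0388, 0.1373]
tcp_rot: [-179.7, 0.0, 41.1]
wrist_force: [-0.9, 0.1, -0.2]
gripper_width: 0.0746
gripper_force: 0.0
slide [138.2 -99.7  37.7] turn -33.9 | dist 175 t 9.05 q [-13.  16. -14.  61.   0. 126.]
scene wood_rib 0.79 (array([569., 126.], dtype=float32), [44.9, 98.6], 71.9)
scene clay_tube 0.87 (array([ 499.4, -208.4], dtype=float32), [58.9, 59.0], 91.3)
scene pinch_bowl 0.74 (array([ 423.8, -225.8], dtype=float32), [66.8, 77.0], 41.3)
top clay_tube 0.59 (array([ 490.9, -212. ], dtype=float32), [47.0, 49.1], 97.7)
top pinch_bowl 0.97 (array([ 422. , -227.2], dtype=float32), [61.8, 64.7], 88.7)
```

```bash
python3 -m crank '{"slide":[[35,-25,10],[70,-50,20],[105,-75,30],[138,-100,35],[138,-100,35]],"turn":[-7,-14,-21,-28,-33],"gripper":[75,75,75,75,75]}'
python3 -m crank '{"slide":[[0,0,0],[0,0,0]],"turn":[0,0],"gripper":[75,75]}'
python3 go.py 568 126.7 3 74
python3 - <<'E'
from fit import *
overlay("pics/o3.png","scene",(300,480,170,330),3.5,polys)
E
```

```text
time_s: 9.87
eef_pos: [0.5705, 0.1253, 0.103]
tcp_rot: [-179.9, -0.1, 73.9]
wrist_force: [-0.3, 0.2, -0.1]
gripper_width: 0.0751
gripper_force: 0.0
time_s: 10.03
eef_pos: [0.57, 0.1207, 0.104]
tcp_rot: [-180.0, 0.0, 73.3]
wrist_force: [-0.2, -0.5, 0.6]
gripper_width: 0.0748
gripper_force: 0.0
slide [  5.2  -3.6 101. ] turn -0.7 | dist 101 t 10.0333 q [  4.  23.  -9.  58.  -0. 111.]
```

View pics/o3.png

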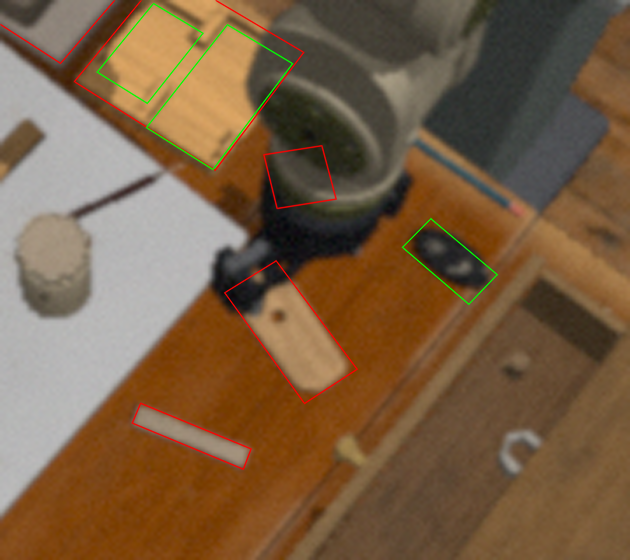

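```bash
python3 -m crank '{"slide":[[5,-3.5,35],[5,-3.5,65],[5,-3.5,85],[5,-3.5,98],[5,-3.5,98]],"turn":[-0.7,-0.7,-0.7,-0.7,-0.7],"gripper":[66,66,66,66,66]}'
python3 -m crank '{"slide":[[0,0,0],[0,0,3],[0,0,6],[0,0,6],[0,0,6]],"turn":[0,0,0,0,0],"gripper":[66,66,66,66,66]}'
python3 go.py 568 126.7 -1 74
```

```text
time_s: 10.5
eef_pos: [0.5656, 0.1247, 0.0035]
tcp_rot: [-179.7, 0.1, 73.8]
wrist_force: [-0.4, -0.9, -0.2]
gripper_width: 0.0661
gripper_force: 0.0
time_s: 10.92
eef_pos: [0.5686, 0.127, 0.001]
tcp_rot: [179.9, -0.0, 74.1]
wrist_force: [-0.1, 0.2, -0.1]
gripper_width: 0.0661
gripper_force: 0.0
slide [-0.5 -0.5  2. ] turn 0.1 | dist 2 t 10.9167 q [  5.  28. -16.  45.  -0. 111.]
```

```bash
python3 -m crank '{"slide":[[0,0,1],[0,0,1],[0,0,1],[0,0,1],[0,0,1]],"turn":[0,0,0,0,0],"gripper":[40,40,40,40,40]}'
python3 -m crank '{"slide":[[0,0,0],[0,0,-10],[0,0,-35],[0,0,-70],[0,0,-100]],"turn":[0,0,0,0,0],"gripper":[40,40,40,40,40]}'
python3 -m crank '{"slide":[[0,0,0],[0,0,0]],"turn":[0,0],"gripper":[40,40]}'
python3 go.py 446 -39.5 100 6
python3 - <<'E'
from fit import *
overlay("pics/o4.png","scene",(300,480,170,330),3.5,[])
E
```

```text
time_s: 11.33
eef_pos: [0.5687, 0.1272, 0.0001]
tcp_rot: [179.9, -0.0, 74.2]
wrist_force: [0.1, -0.9, 5.4]
gripper_width: 0.0427
gripper_force: 60.7
time_s: 11.75
eef_pos: [0.5675, 0.1272, 0.1007]
tcp_rot: [-179.9, 0.0, 74.2]
wrist_force: [1.3, 0.2, -0.2]
gripper_width: 0.0423
gripper_force: 60.9
time_s: 11.92
eef_pos: [0.57, 0.1274, 0.102]
tcp_rot: [179.7, -0.1, 74.2]
wrist_force: [-0.0, 0.1, -1.6]
gripper_width: 0.0426
gripper_force: 60.9
slide [-194.4  -73.8    1.3] turn 68.2 | dist 208 t 11.9167 q [  5.  23.  -9.  58.  -0. 111.]
```

View pics/o4.png

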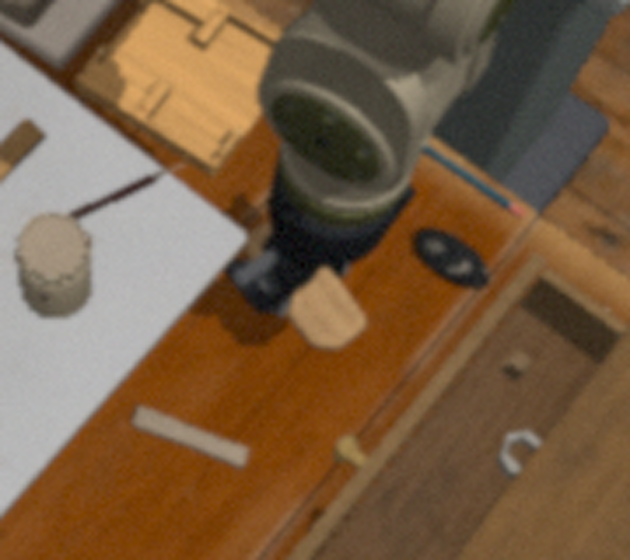

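```bash
python3 -m crank '{"slide":[[-25,-9,0],[-50,-18,0],[-75,-28,0],[-100,-37,0],[-100,-37,0]],"turn":[7,14,21,28,34],"gripper":[40,40,40,40,40]}'
python3 -m crank '{"slide":[[0,0,0],[0,0,0]],"turn":[0,0],"gripper":[40,40]}'
python3 go.py 446 -39.5 100 6
python3 - <<'E'
from fit import *
for n in M:
    capture(n)
    for q in outline_of(n,"wood_rib")[:2]: print(n,round(q["score"],2),rect(n,q["pixels"],.105))
overlay("pics/o5.png","top",(200,350,120,270),4,[])
E
```

```text
time_s: 12.38
eef_pos: [0.5004, 0.0387, 0.0972]
tcp_rot: [-179.8, 0.3, 39.7]
wrist_force: [-0.6, 1.0, -0.2]
gripper_width: 0.0421
gripper_force: 60.9
time_s: 12.55
eef_pos: [0.5044, 0.041, 0.0982]
tcp_rot: [-179.9, 0.1, 40.3]
wrist_force: [-0.2, -0.7, -0.3]
gripper_width: 0.0425
gripper_force: 60.9
slide [-96.6  23.6  -1.7] turn 34.3 | dist 99 t 12.55 q [ -4.  15. -21.  54.   0. 135.]
top 0.48 (array([479.8,  16.9], dtype=float32), [35.2, 50.7], 147.6)
top 0.23 (array([658.7, 103.1], dtype=float32), [16.7, 79.5], 108.9)
```

View pics/o5.png

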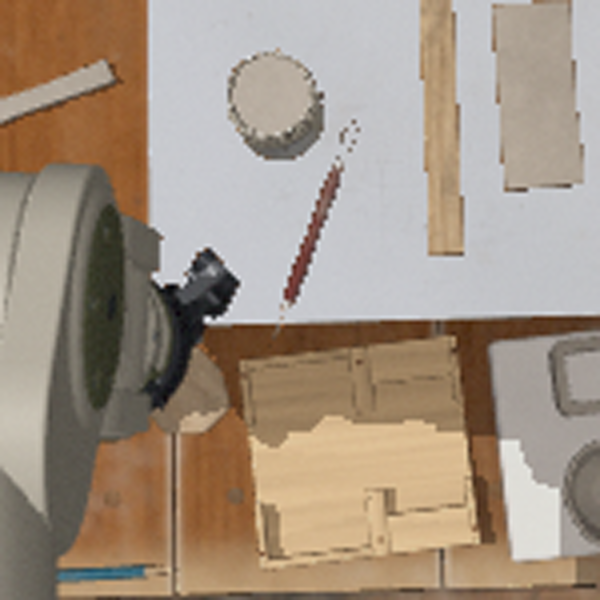

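The rib hangs off the fingers at crop (195,400), still level. I'll check where its end lies relative to the TCP.

Run:
```python
from h import *
capture("top"); m=outline_of("top","wood_rib")[0]["pixels"]
s=status.get_state(); a=np.radians(s["tcp_rot"][2])
p=np.argwhere(m)[:,::-1]
for z in(.100,.112):
    w=plane("top",p,z)[:,:2]*1000-s["eef_pos"][:2]*1000
    u=w@[np.cos(a),np.sin(a)]; v=w@[np.sin(a),-np.cos(a)]
    print(z,"along",u.min().round(1),u.max().round(1),"across",v.min().round(1),v.max().round(1))
```

```text
0.1 along -385.7 -215.0 across 179.6 354.8
0.112 along -382.9 -214.1 across 178.6 351.7
```

Run:
```python
from h import *
s=status.get_state(); a=np.radians(s["tcp_rot"][2])
for k in range(3):
  capture("top")
  for q in outline_of("top","wood_rib")[:3]:
    x,y,w,h=q["rect"]
    if not(235<x<265 and 200<y<235): continue
    p=np.argwhere(q["pixels"])[:,::-1]
    for z in(.104,):
        w=plane("top",p,z)[:,:2]*1000-s["eef_pos"][:2]*1000
        u=w@[np.cos(a),np.sin(a)]; v=w@[np.sin(a),-np.cos(a)]
        print(z,"along",u.min().round(1),u.max().round(1),"across",v.min().round(1),v.max().round(1), "end mid",v[u<u.min()+6].mean().round(1))
```

```text
0.104 along -49.9 -14.5 across -20.3 21.1 end mid 1.6
0.104 along -51.7 -13.0 across -23.7 22.6 end mid 1.3
0.104 along -53.0 -11.2 across -22.2 22.8 end mid 1.8
```

```bash
python3 -m crank '{"slide":[[-24,6,0],[-48,12,0],[-72,18,0],[-97,24,0],[-97,24,0]],"turn":[7,14,21,28,34.5],"gripper":[40,40,40,40,40]}'
python3 -m crank '{"slide":[[0,0,0],[0,0,0]],"turn":[0,0],"gripper":[40,40]}'
python3 - <<'E'
from h import *
p=plane("top",np.array([[240,360],[457,336],[481,545],[263,568]])/4+[200,120],.02)*1000
print(p.mean(0).round(1),p.round(0)[:,:2].tolist())
E
python3 go.py 446 -39.5 40 6
```

```text
time_s: 13.62
eef_pos: [0.4439, -0.0419, 0.0991]
tcp_rot: [180.0, 0.1, 5.1]
wrist_force: [0.2, -0.2, 0.0]
gripper_width: 0.0429
gripper_force: 60.9
time_s: 13.78
eef_pos: [0.4469, -0.0401, 0.0995]
tcp_rot: [180.0, -0.0, 5.8]
wrist_force: [-0.2, 0.2, 0.3]
gripper_width: 0.0426
gripper_force: 60.9
[446.7 -72.4  20. ] [[505.0, 1.0], [517.0, -134.0], [388.0, -146.0], [377.0, -11.0]]
slide [-0.8 -0.7 59.5] turn -0.2 | dist 60 t 13.7833 q [-15.   9. -28.  52.   0. 159.]
```

```bash
python3 -m crank '{"slide":[[-1,0,30],[-1,0,55],[-1,0,70],[-1,0,80],[-1,0,80]],"turn":[0,0,0,0,0],"gripper":[40,40,40,40,40]}'
python3 -m crank '{"slide":[[0,0,4],[0,0,8],[0,0,12],[0,0,12],[0,0,12]],"turn":[0,0,0,0,0],"gripper":[40,40,40,40,40]}'
```

```text
time_s: 14.2
eef_pos: [0.4443, -0.0389, 0.0173]
tcp_rot: [-179.9, 0.2, 5.9]
wrist_force: [0.2, 0.0, 0.1]
gripper_width: 0.0428
gripper_force: 60.9
time_s: 14.62
eef_pos: [0.4458, -0.04, 0.0075]
tcp_rot: [180.0, -0.0, 5.7]
wrist_force: [-0.5, -1.2, 0.1]
gripper_width: 0.0423
gripper_force: 60.9
```

```bash
python3 -m crank '{"slide":[[0,0,1],[0,0,1],[0,0,1],[0,0,1],[0,0,1]],"turn":[0,0,0,0,0],"gripper":[40,46,52,58,58]}'
python3 -m crank '{"slide":[[0,0,-5],[0,0,-20],[0,0,-50],[0,0,-85],[0,0,-115]],"turn":[0,0,0,0,0],"gripper":[58,58,58,60,60]}'
python3 go.py 678 123.3 120 108.4
```

```text
time_s: 15.03
eef_pos: [0.4457, -0.04, 0.0064]
tcp_rot: [180.0, -0.0, 5.7]
wrist_force: [-0.2, -0.5, -0.3]
gripper_width: 0.0584
gripper_force: 0.0
time_s: 15.45
eef_pos: [0.4452, -0.0399, 0.1232]
tcp_rot: [-180.0, 0.0, 5.7]
wrist_force: [0.7, -0.6, -1.2]
gripper_width: 0.0602
gripper_force: 0.0
slide [ 247.7 -139.4    3.1] turn -102.7 | dist 284 t 15.45 q [-15.   8. -26.  56.  -0. 159.]
```

```bash
python3 -m crank '{"slide":[[33,-18,0],[66,-37,0],[99,-56,0],[132,-74,0],[132,-74,0]],"turn":[-7,-14,-21,-28,-35],"gripper":[60,60,60,60,60]}'
python3 -m crank '{"slide":[[0,0,0],[0,0,0],[0,0,0],[0,0,0],[0,0,0]],"turn":[-7,-14,-21,-28,-35],"gripper":[60,60,60,60,60]}'
python3 - <<'E'
from fit import *
for n in M:
    capture(n)
    for t,z in(("wood_rib",.013),("clay_strip",.009)):
        for q in outline_of(n,t)[:1]: print(n,t,round(q["score"],2),rect(n,q["pixels"],z))
overlay("pics/o6.png","scene",(290,480,130,320),3.1,polys)
E
python3 go.py 678 123.3 60 108.4
```

```text
time_s: 15.87
eef_pos: [0.5753, 0.0497, 0.1215]
tcp_rot: [179.9, -0.3, 41.2]
wrist_force: [0.9, -1.3, -0.3]
gripper_width: 0.0601
gripper_force: 0.0
time_s: 16.28
eef_pos: [0.5696, 0.0468, 0.1215]
tcp_rot: [-180.0, 0.0, 76.0]
wrist_force: [0.7, -0.6, 0.3]
gripper_width: 0.06
gripper_force: 0.0
scene clay_strip 0.72 (array([ 449.9, -221. ], dtype=float32), [131.6, 146.6], 5.4)
top wood_rib 0.93 (array([445.8, -39.5], dtype=float32), [44.4, 97.9], 3.5)
top clay_strip 0.44 (array([444.9, -39.9], dtype=float32), [46.3, 100.4], 3.2)
slide [101.3  85.8  61.3] turn -32.9 | dist 146 t 16.6333 q [ -3.  21.  -9.  60.  -0. 101.]
```

View pics/o6.png

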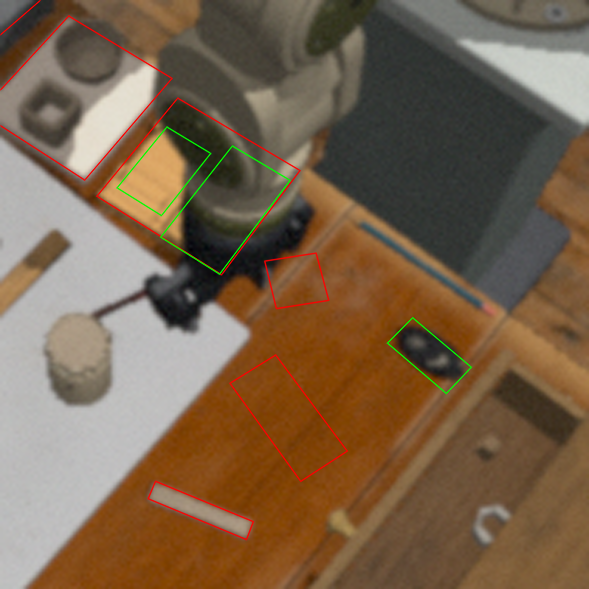

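The rib lies centred in its bay, the tube and bowl stand apart on the slab, and the strip matches its box at crop (200,510). On to the strip.

```bash
python3 -m crank '{"slide":[[30,25,0],[60,50,15],[90,75,30],[102,86,50],[102,86,50]],"turn":[-7,-14,-21,-28,-32.5],"gripper":[45,45,45,45,45]}'
python3 -m crank '{"slide":[[0,0,0],[0,0,0],[0,0,0]],"turn":[0,0,0],"gripper":[42,42,42]}'
python3 go.py 678 123.3 3 108.4
```

```text
time_s: 17.05
eef_pos: [0.6789, 0.1264, 0.0662]
tcp_rot: [-179.8, -0.1, 108.5]
wrist_force: [-0.7, -0.7, -1.3]
gripper_width: 0.0446
gripper_force: 0.0
time_s: 17.3
eef_pos: [0.6783, 0.1239, 0.072]
tcp_rot: [180.0, 0.0, 108.0]
wrist_force: [-0.2, 0.3, -0.1]
gripper_width: 0.0421
gripper_force: 0.0
slide [-0.4 -0.5 69. ] turn -0.4 | dist 69 t 17.3 q [ 4. 35.  7. 62. -0. 76.]
```

```bash
python3 -m crank '{"slide":[[0,0,25],[0,0,45],[0,0,58],[0,0,68],[0,0,68]],"turn":[0,0,0,0,0],"gripper":[42,42,42,42,42]}'
python3 -m crank '{"slide":[[0,0,0],[0,0,1],[0,0,1],[0,0,1],[0,0,1]],"turn":[0,0,0,0,0],"gripper":[42,42,42,5,5]}'
python3 -m crank '{"slide":[[0,0,0],[0,0,0],[0,0,0],[0,0,0],[0,0,0]],"turn":[0,0,0,0,0],"gripper":[5,5,5,5,5]}'
python3 -m crank '{"slide":[[0,0,-5],[0,0,-20],[0,0,-50],[0,0,-85],[0,0,-117]],"turn":[0,0,0,0,0],"gripper":[5,5,5,5,5]}'
python3 go.py 448 -352 120 0
```

```text
time_s: 17.72
eef_pos: [0.6768, 0.1235, 0.0019]
tcp_rot: [-179.9, -0.0, 108.0]
wrist_force: [-0.3, -0.8, 0.5]
gripper_width: 0.042
gripper_force: 0.0
time_s: 18.13
eef_pos: [0.6788, 0.1242, 0.0032]
tcp_rot: [179.9, 0.0, 108.1]
wrist_force: [-0.8, 0.6, 0.8]
gripper_width: 0.0188
gripper_force: 0.0
time_s: 18.55
eef_pos: [0.6789, 0.1243, 0.0033]
tcp_rot: [179.9, 0.0, 108.2]
wrist_force: [-0.8, -0.1, 4.5]
gripper_width: 0.0125
gripper_force: 59.6
time_s: 18.97
eef_pos: [0.6775, 0.1242, 0.12]
tcp_rot: [-179.9, -0.0, 108.2]
wrist_force: [1.3, 0.8, -0.5]
gripper_width: 0.0127
gripper_force: 58.9
slide [-381.  -366.4    0.5] turn 108.2 | dist 529 t 18.9667 q [ 4. 33. 11. 68. -0. 76.]
```

```bash
python3 -m crank '{"slide":[[-26,-25,-20],[-52,-50,-35],[-78,-75,-35],[-104,-100,-35],[-130,-125,-35]],"turn":[7,14,21,28,35],"gripper":[5,5,5,5,5]}'
python3 go.py 448 -352 150 0
```

```text
time_s: 19.38
eef_pos: [0.5991, -0.0394, 0.1547]
tcp_rot: [180.0, 0.0, 72.8]
wrist_force: [-0.1, -0.1, -0.5]
gripper_width: 0.0129
gripper_force: 58.9
slide [-343.3  -52.2    4.7] turn 72.8 | dist 347 t 19.3833 q [-11.  22.  -2.  66.  -0.  96.]
```

```bash
python3 -m crank '{"slide":[[-36,-5,0],[-72,-10,0],[-108,-15,0],[-144,-21,0],[-172,-26,0]],"turn":[7,14,21,28,35],"gripper":[5,5,5,5,5]}'
python3 go.py 448 -352 150 0
```

```text
time_s: 19.8
eef_pos: [0.5238, -0.1974, 0.1543]
tcp_rot: [180.0, 0.0, 37.7]
wrist_force: [-0.2, -0.6, -1.0]
gripper_width: 0.0127
gripper_force: 58.9
slide [-154.5   75.9    4.4] turn 37.7 | dist 172 t 19.8 q [-29.  18.  -8.  64.  -0. 113.]
```

```bash
python3 -m crank '{"slide":[[-31,15,0],[-62,30,0],[-93,45,0],[-124,61,0],[-155,76,0]],"turn":[7,14,21,28,35],"gripper":[5,5,5,5,5]}'
python3 -m crank '{"slide":[[0,0,0],[0,0,0],[0,0,0]],"turn":[2,2,2],"gripper":[5,5,5]}'
python3 go.py 448 -352 25 0
python3 - <<'E'
from fit import *
for n in M:
    capture(n)
    for q in outline_of(n,"clay_strip")[:2]: print(n,round(q["score"],2),rect(n,q["pixels"],.155))
overlay("pics/o7.png","scene",(220,420,60,240),3.1,polys)
E
```

```text
time_s: 20.22
eef_pos: [0.4492, -0.3522, 0.1543]
tcp_rot: [-180.0, 0.0, 2.8]
wrist_force: [1.6, 0.7, 0.3]
gripper_width: 0.0126
gripper_force: 58.9
time_s: 20.47
eef_pos: [0.4499, -0.3508, 0.154]
tcp_rot: [-180.0, 0.0, 1.2]
wrist_force: [-0.3, 0.2, 0.4]
gripper_width: 0.0129
gripper_force: 58.9
slide [ -1.9   1.3 129. ] turn 1.2 | dist 129 t 20.4667 q [-46.  19.  -6.  64.   0. 133.]
scene 0.47 (array([ 474.4, -351.8], dtype=float32), [20.0, 39.0], 5.0)
top 0.65 (array([ 478.6, -346.5], dtype=float32), [13.1, 21.9], 177.6)
```

View pics/o7.png

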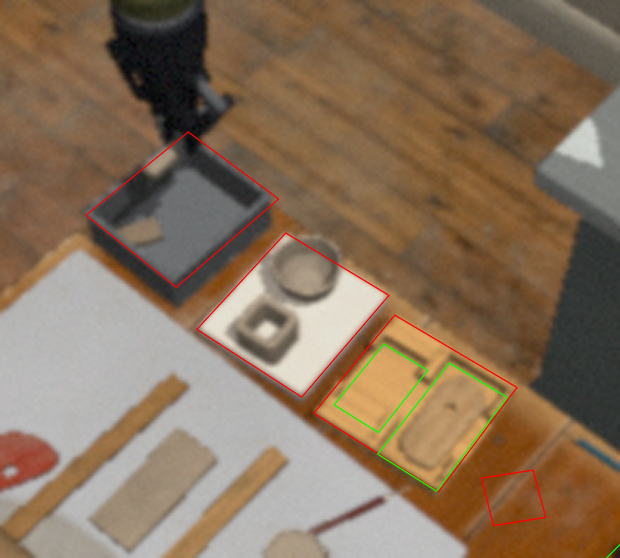

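The strip is held level above the tub (its end at crop (160,165)). The rib lies in the big bay, and the tube and bowl stand apart. Lowering into the tub.

```bash
python3 -m crank '{"slide":[[-2,1,35],[-2,1,70],[-2,1,100],[-2,1,120],[-2,1,134]],"turn":[1,1,1,1,1],"gripper":[5,5,5,5,5]}'
python3 -m crank '{"slide":[[0,0,3],[0,0,3],[0,0,3],[0,0,3],[0,0,3]],"turn":[0,0,0,0,0],"gripper":[5,5,15,35,45]}'
python3 -m crank '{"slide":[[0,0,0],[0,0,-25],[0,0,-60],[0,0,-100],[0,0,-130]],"turn":[0,0,0,0,0],"gripper":[45,45,45,50,55]}'
python3 go.py 441.5 179 150 90
python3 - <<'E'
from fit import *
for n in M:
    capture(n)
    for q in outline_of(n,"clay_strip")[:2]: print(n,round(q["score"],2),rect(n,q["pixels"],.012))
E
```

```text
time_s: 21.13
eef_pos: [0.4475, -0.3498, 0.0177]
tcp_rot: [-179.9, 0.1, 0.3]
wrist_force: [0.7, 0.1, -0.9]
gripper_width: 0.0124
gripper_force: 58.9
time_s: 21.55
eef_pos: [0.4493, -0.3527, 0.0188]
tcp_rot: [179.9, -0.1, 0.2]
wrist_force: [0.0, -0.5, -0.4]
gripper_width: 0.0382
gripper_force: 0.0
time_s: 21.97
eef_pos: [0.4487, -0.3525, 0.1508]
tcp_rot: [179.9, -0.1, 0.1]
wrist_force: [0.8, -0.7, 0.4]
gripper_width: 0.055
gripper_force: 0.0
slide [-5.900e+00 -5.315e+02 -4.000e-01] turn -89.9 | dist 532 t 21.9667 q [-46.  19.  -7.  64.  -0. 134.]
scene 0.45 (array([ 448.5, -348.2], dtype=float32), [17.5, 83.8], 1.4)
```

The strip lies in the tub. Now the pebble.

```bash
python3 -m crank '{"slide":[[-2,-200,0],[-2,-200,0],[-2,-200,0],[-2,-200,0],[-2,-200,0]],"turn":[0,0,0,0,0],"gripper":[60,60,60,60,60]}'
python3 -m crank '{"slide":[[-2,-200,0],[-2,-200,0],[-2,-200,0],[-2,-200,0],[-2,-200,0]],"turn":[-7,-14,-21,-28,-35],"gripper":[60,60,60,60,60]}'
python3 -m crank '{"slide":[[0,0,0],[0,0,0],[0,0,0],[0,0,0],[0,0,0]],"turn":[-7,-14,-21,-28,-35],"gripper":[60,60,60,60,60]}'
python3 go.py 441.5 180 150 88
python3 - <<'E'
from fit import *
for n in M:
    capture(n)
    for q in outline_of(n,"black_stone")[:1]: print(n,round(q["score"],2),rect(n,q["pixels"],.008),rect(n,q["pixels"],.0))
overlay("pics/o8.png","scene",(400,460,225,265),10,[(box(441.5,185,0,34,65,8),G)])
E
```

```text
time_s: 22.58
eef_pos: [0.4437, -0.1487, 0.1454]
tcp_rot: [-179.9, 0.2, 0.2]
wrist_force: [0.1, 0.3, -0.6]
gripper_width: 0.0601
gripper_force: 0.0
time_s: 23.0
eef_pos: [0.4413, 0.0507, 0.1458]
tcp_rot: [-179.9, 0.1, 35.5]
wrist_force: [0.7, -0.4, -0.8]
gripper_width: 0.0598
gripper_force: 0.0
time_s: 23.42
eef_pos: [0.4418, 0.0484, 0.1455]
tcp_rot: [-179.8, 0.1, 70.5]
wrist_force: [-0.6, -0.3, 0.2]
gripper_width: 0.0601
gripper_force: 0.0
slide [124.  -44.2  -4.4] turn -17.5 | dist 132 t 23.4167 q [ -4.   6. -24.  59.  -0. 105.]
scene 0.68 (array([441.5, 183.8], dtype=float32), [34.4, 60.3], 101.4) (array([437.8, 183.1], dtype=float32), [34.7, 60.8], 101.4)
```

View pics/o8.png

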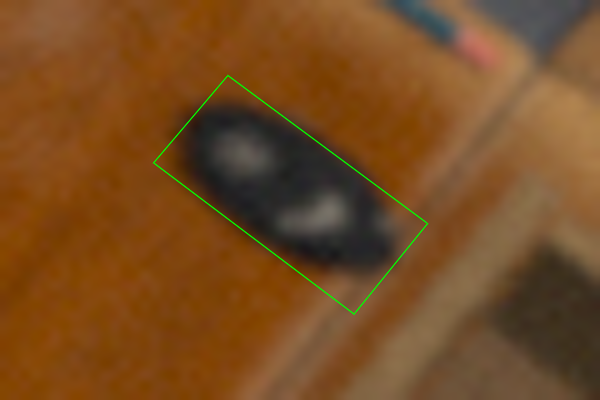

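The pebble, centred at crop (292,187), sits on its box with its long axis near 90°. Gripping it slightly to the robot's right of centre, clear of the chest.

```bash
python3 -m crank '{"slide":[[31,-11,0],[62,-22,0],[93,-33,0],[124,-44,0],[124,-44,0]],"turn":[-7,-14,-19,-19,-19],"gripper":[60,60,60,60,60]}'
python3 -m crank '{"slide":[[0,0,10],[0,0,20],[0,0,30],[0,0,30]],"turn":[0,0,0,0],"gripper":[60,60,60,60]}'
python3 go.py 441.5 180 3 89
```

```text
time_s: 24.08
eef_pos: [0.4438, 0.1839, 0.1471]
tcp_rot: [180.0, -0.1, 89.3]
wrist_force: [0.3, 0.7, 0.6]
gripper_width: 0.0599
gripper_force: 0.0
time_s: 24.42
eef_pos: [0.442, 0.1781, 0.1143]
tcp_rot: [-179.7, 0.1, 89.0]
wrist_force: [-0.7, -1.5, -0.2]
gripper_width: 0.06
gripper_force: 0.0
slide [  2.1  -0.  111.3] turn 0.0 | dist 111 t 24.4167 q [ 12.  11. -23.  56.  -0. 103.]
```

```bash
python3 -m crank '{"slide":[[2,0,25],[2,0,50],[2,0,75],[2,0,95],[2,0,105]],"turn":[0,0,0,0,0],"gripper":[58,58,58,58,58]}'
python3 -m crank '{"slide":[[0,0,3],[0,0,6],[0,0,6],[0,0,6],[0,0,6]],"turn":[0,0,0,0,0],"gripper":[58,58,58,58,58]}'
python3 go.py 441.5 180 1 89
```

```text
time_s: 24.83
eef_pos: [0.4421, 0.1801, 0.0097]
tcp_rot: [-179.8, 0.1, 89.0]
wrist_force: [0.6, 0.2, -0.5]
gripper_width: 0.0576
gripper_force: 0.0
time_s: 25.25
eef_pos: [0.4451, 0.1818, 0.0073]
tcp_rot: [179.9, -0.0, 89.1]
wrist_force: [0.4, 0.6, 0.3]
gripper_width: 0.0579
gripper_force: 0.0
slide [-1.9 -3.5  6.3] turn 0.1 | dist 7 t 25.25 q [ 13.  19. -31.  40.  -0. 103.]
```

```bash
python3 -m crank '{"slide":[[0,-2,3],[0,-3,6],[0,-3,6],[0,-3,6],[0,-3,6]],"turn":[0,0,0,0,0],"gripper":[58,58,50,20,20]}'
python3 -m crank '{"slide":[[0,0,0],[0,0,0],[0,0,0],[0,0,0],[0,0,0]],"turn":[0,0,0,0,0],"gripper":[20,20,20,20,20]}'
python3 -m crank '{"slide":[[0,0,-5],[0,0,-20],[0,0,-50],[0,0,-85],[0,0,-115]],"turn":[0,0,0,0,0],"gripper":[20,20,20,20,20]}'
python3 go.py 453 -108 115 5.8
python3 - <<'E'
from fit import *
overlay("pics/o9.png","scene",(360,500,170,310),4,[])
E
```

```text
time_s: 25.67
eef_pos: [0.4409, 0.1817, 0.0006]
tcp_rot: [-180.0, 0.0, 89.2]
wrist_force: [-2.0, -0.6, 5.6]
gripper_width: 0.0305
gripper_force: 59.0
time_s: 26.08
eef_pos: [0.4409, 0.1817, 0.0006]
tcp_rot: [180.0, 0.0, 89.2]
wrist_force: [-1.5, -0.6, 5.9]
gripper_width: 0.0305
gripper_force: 59.1
time_s: 26.5
eef_pos: [0.4407, 0.1816, 0.1168]
tcp_rot: [-180.0, 0.0, 89.1]
wrist_force: [1.2, -0.5, -1.4]
gripper_width: 0.0307
gripper_force: 59.6
slide [-289.4   16.5    1.9] turn 83.3 | dist 290 t 26.5 q [ 13.  11. -23.  56.  -0. 104.]
```

View pics/o9.png

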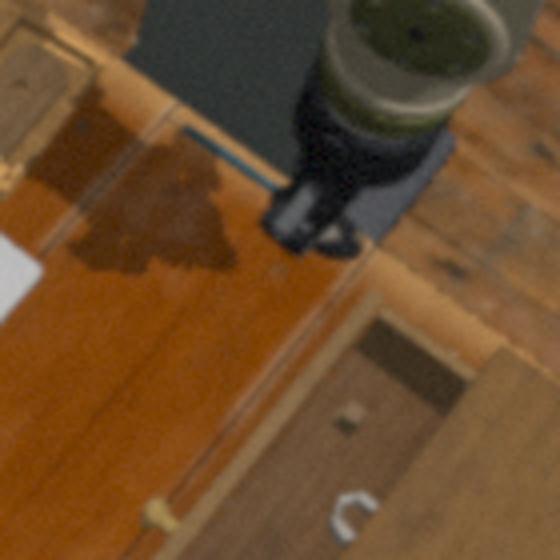

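The pebble is off the table in the fingers, at crop (340,235). Carrying it to the small bay.

```bash
python3 -m crank '{"slide":[[-35,2,0],[-70,4,0],[-100,6,0],[-130,8,0],[-150,9,0]],"turn":[7,14,21,28,35],"gripper":[20,20,20,20,20]}'
python3 go.py 449.5 -108.5 115 5.8
```

```text
time_s: 26.97
eef_pos: [0.4479, 0.0294, 0.1153]
tcp_rot: [179.9, 0.0, 53.7]
wrist_force: [0.4, -0.6, -1.1]
gripper_width: 0.0303
gripper_force: 59.6
slide [-110.2   82.8    0.5] turn 47.9 | dist 138 t 26.9667 q [ -6.   8. -27.  55.  -0. 120.]
```

```bash
python3 -m crank '{"slide":[[-25,19,0],[-50,38,0],[-75,57,0],[-100,75,0],[-110,83,0]],"turn":[7,14,21,28,35],"gripper":[20,20,20,20,20]}'
python3 -m crank '{"slide":[[0,0,0],[0,0,0],[0,0,0],[0,0,0]],"turn":[7,13,13,13],"gripper":[20,20,20,20]}'
python3 go.py 449.5 -108.5 30 5.8
python3 - <<'E'
from h import *
s=status.get_state(); a=np.radians(s["tcp_rot"][2])
for n in M:
  capture(n)
  for q in outline_of(n,"black_stone")[:2]:
    p=np.argwhere(q["pixels"])[:,::-1]; w=plane(n,p,s["eef_pos"][2]+.008)[:,:2]*1000-s["eef_pos"][:2]*1000
    u=w@[np.cos(a),np.sin(a)]; v=w@[np.sin(a),-np.cos(a)]
    print(n,np.round(q["rect"]),"along",u.min().round(1),u.max().round(1),"across",v.min().round(1),v.max().round(1),"end mids",v[u<u.min()+6].mean().round(1),v[u>u.max()-6].mean().round(1))
E
```

```text
time_s: 27.38
eef_pos: [0.451, -0.1096, 0.1154]
tcp_rot: [179.9, -0.0, 18.6]
wrist_force: [-0.5, -0.2, -0.2]
gripper_width: 0.0307
gripper_force: 59.6
time_s: 27.72
eef_pos: [0.4505, -0.1063, 0.1151]
tcp_rot: [-180.0, 0.0, 6.3]
wrist_force: [-1.0, 0.3, -0.4]
gripper_width: 0.0305
gripper_force: 59.6
slide [-1.2  2.1 85.1] turn 0.5 | dist 85 t 27.7167 q [-23.  10. -25.  55.  -0. 150.]
scene [340. 164.  13.  17.] along -16.4 35.4 across -14.9 16.3 end mids 8.5 -2.4
```

The pebble's far end sits at +35 mm, so its centre is about 3 mm ahead of the TCP, as assumed. Lowering it.

```bash
python3 -m crank '{"slide":[[-1,2,25],[-1,2,50],[-1,2,70],[-1,2,85],[-1,2,92]],"turn":[0.5,0.5,0.5,0.5,0.5],"gripper":[20,20,20,20,20]}'
python3 -m crank '{"slide":[[0,0,4],[0,0,8],[0,0,12],[0,0,16],[0,0,16]],"turn":[0,0,0,0,0],"gripper":[20,20,20,20,20]}'
python3 go.py 449.5 -108.5 6 5.8
```

```text
time_s: 28.33
eef_pos: [0.4485, -0.1075, 0.0214]
tcp_rot: [-179.9, 0.2, 5.7]
wrist_force: [1.1, 0.7, -1.0]
gripper_width: 0.0307
gripper_force: 59.6
time_s: 28.75
eef_pos: [0.45, -0.1083, 0.0072]
tcp_rot: [180.0, -0.0, 5.7]
wrist_force: [0.6, -1.0, -1.2]
gripper_width: 0.0305
gripper_force: 59.6
slide [-0.5  0.1  1.2] turn -0.1 | dist 1 t 28.75 q [-23.  17. -33.  39.  -0. 151.]
```

```bash
python3 -m crank '{"slide":[[0,0,1],[0,0,1],[0,0,1],[0,0,1],[0,0,1]],"turn":[0,0,0,0,0],"gripper":[20,28,36,44,44]}'
python3 -m crank '{"slide":[[0,0,-5],[0,0,-20],[0,0,-50],[0,0,-85],[0,0,-115]],"turn":[0,0,0,0,0],"gripper":[44,44,44,44,44]}'
python3 -m crank '{"slide":[[40,-40,-40],[60,-120,-40],[60,-180,-40],[60,-180,-40],[60,-180,-40]],"turn":[0,0,0,0,0],"gripper":[44,44,44,44,44]}'
python3 - <<'E'
from fit import *
overlay("pics/ofin.png","top",(230,450,180,280),3.6,polys[:5])
for n in M:
    capture(n)
    for t,z in(("black_stone",.013),("wood_rib",.013),("clay_tube",.054),("clay_strip",.012),("pinch_bowl",.056)):
        for q in outline_of(n,t)[:1]: print(n,t,round(q["score"],2),rect(n,q["pixels"],z))
print(status.get_state()["time_s"])
E
```

```text
time_s: 29.17
eef_pos: [0.4501, -0.1084, 0.0066]
tcp_rot: [180.0, -0.0, 5.7]
wrist_force: [0.4, -0.5, -0.6]
gripper_width: 0.0441
gripper_force: 0.0
time_s: 29.58
eef_pos: [0.4497, -0.1082, 0.1233]
tcp_rot: [180.0, -0.0, 5.7]
wrist_force: [1.2, -0.1, -0.6]
gripper_width: 0.0438
gripper_force: 0.0
time_s: 30.0
eef_pos: [0.492, 0.0789, 0.1624]
tcp_rot: [-180.0, -0.1, 5.7]
wrist_force: [0.1, 0.5, 0.1]
gripper_width: 0.0439
gripper_force: 0.0
scene black_stone 0.69 (array([ 453.3, -109.4], dtype=float32), [31.5, 60.4], 16.9)
scene wood_rib 0.79 (array([447.8, -40.2], dtype=float32), [44.0, 100.7], 4.1)
scene clay_tube 0.84 (array([ 498.2, -207.3], dtype=float32), [56.8, 57.7], 2.3)
scene clay_strip 0.48 (array([ 449.6, -350.6], dtype=float32), [19.5, 81.8], 3.6)
scene pinch_bowl 0.7 (array([ 426. , -225.7], dtype=float32), [63.9, 73.4], 41.3)
top black_stone 0.71 (array([ 453.2, -106.9], dtype=float32), [34.8, 59.5], 178.8)
top wood_rib 0.87 (array([444.8, -39.9], dtype=float32), [45.9, 100.4], 3.9)
top clay_tube 0.73 (array([ 491.6, -212.6], dtype=float32), [43.3, 50.4], 88.7)
top clay_strip 0.53 (array([ 447.7, -349.9], dtype=float32), [15.4, 84.6], 179.8)
top pinch_bowl 0.71 (array([ 420.8, -227.2], dtype=float32), [64.2, 64.6], 88.4)
30.65
```

View pics/ofin.png

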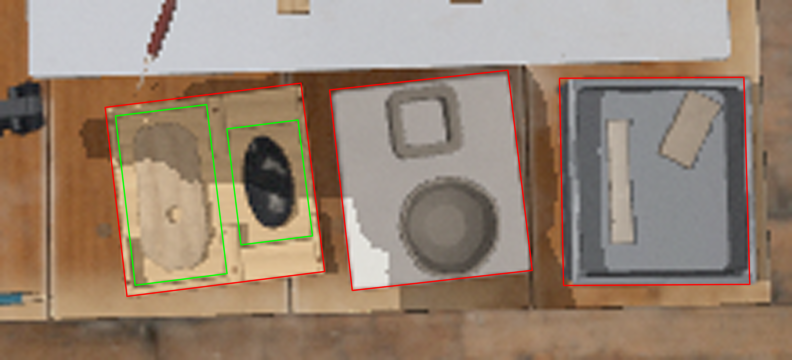

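The final top view shows the rib (crop 172,195) and the pebble (268,182) centred in their bays. The tube (424,120) stands clear of the bowl (449,225), and the strip (621,180) lies in the tub. Handing in.

```bash
python3 -c "
from cell import workorder; print(workorder.hand_in())"
```

```text
the job is handed in; nothing more can be done
None
```

The job is handed in at about 31 s of the 93 s allowed, no verdict was returned; the last pictures show the tube upright on the slab clear of the bowl, the strip in the scrap tub, and the rib and pebble flat and centred in their bays.

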